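# Close a split relay module over its sprung contacts and hold it shut

## Robot

A 6-joint arm with a two-finger parallel gripper is mounted at the origin on the work surface. World frame = base frame: x ahead of the robot, y to its left, z up, the work surface at z = 0. Lengths are in m, angles in rad, forces in N, time in s.
With the tool pointing down it reaches from about 0.3 to 0.775 m from the base axis. Payload 14.6 kg.
Tool frame: the origin (TCP) lies on the front face of the gripper's body, between the roots of the fingers; the fingertips stand 97 mm ahead of it and the grasp point (between the pads) lies 78 mm ahead of it; z points along the fingers, x is the direction in which the jaws open and shut, and the axes are right-handed (so a half turn about z gives the same grasp; the last joint's range is limited). The gripper opens to 94 mm and grips with 3 to 60 N. Pads are 16 mm wide; open, the fingers measure 119 mm over their backs; the gripper's body (75 mm by 177 mm) begins 78 mm behind the grasp point.
Start: joints at [-1.22, 0.3, 1.521, -0, 1.321, -0.067], TCP at [0.223, -0.503, 0.303] pointing down, gripper open.
Joint ranges: [-3.03, 3.03], [-0.79, 2.21], [0.23, 2.52], [-1.04, 4.18], [0, 3.07], [-2.55, 2.55]. Speed limits (rad/s): [2.22, 2.22, 2.57, 3.14, 3.14, 3.14].

## Interface

Orientations are given as [roll, pitch, yaw] about the fixed x, y, z axes, in that order (R = Rz(yaw) Ry(pitch) Rx(roll)).
In Python, from station import sensors, camera, ctrl gives the robot as it stands.
- The arm moves only by the tool move_arm, never from a script. Its argument "rows" is text: rows parted by semicolons, each of 6 numbers parted by spaces: the shift along the tool's x, y, z in mm, then the turn, a rotation vector about the tool's x, y, z in rad. In form: x y z wx wy wz; .... A call has 1 to 20 rows; each row shifts and turns the pose as measured when the row begins, along the tool's axes as they then stand; what a row does not reach is not made up. A row lasts 1/8 s, in which the tool goes at most 62.5 mm and 10.7 degrees, less where a joint would pass 70% of its speed; a pose out of reach is approached as far as the arm can. A call with a gripper value outside its range is refused whole. "grip" is the opening, from -1 (shut) to 1 (fully open), set as the call begins (left out, the last holds). The fingers move at their own pace and stop on an object; "newtons" is the grip in N (left out, the last holds). Time passes only in rows, so rows that do not move let the fingers close. It gives the time, the measured TCP pose, the force and the opening at its end, in the units of the state.
- sensors.get_obs(): the state, without advancing time (a new reading comes with each control period).
- camera(name): name is "scene" or "side" or "wrist"; returns a dict with "color" (480x640x3 uint8, blue, green, red), "z_map" (480x640 float32, m along the optical axis (not along the pixel's ray), 0 where there is no reading), "mtx" (3x3 intrinsics, pixels), "position" and "attitude" of the camera in the world; the wrist camera has in their place "hand_eye" (4x4, takes a point from camera to tool coordinates, whose origin is the TCP and whose axes are the tool frame's). Camera axes: x right, y down, z forward; pixel columns grow to the right and rows downward; lengths in m; the calibration is good to about 2 mm. The wrist camera is an equidistant fisheye: a pixel r from the principal point sees the ray r / f radians off the axis. A picture is of the moment at which its call begins: read the wrist's pose just before it.
- ctrl.hand_in(): hands the job in, once; it reports no verdict.
The state is a dict: "time_s": time; "qpos": joint angles; "joint_vel": joint speeds; "tau": joint torques, N m; "ee_pos": TCP position; "eef_rot": TCP orientation; "force": force on the tool from outside, world axes, zero at the start; "moment": the same for the moment, N m; "grip_width": finger opening in m.
Only numpy, scipy, OpenCV 4.12 (cv2) and the standard library are available. Lean on these libraries where they do the work, as an engineer would, in place of code of your own. Each camera call takes 0.05 s, during which the arm holds its last target.

## Task

Take the orange relay out of the parts bin, stand it upright in the square pocket of the blue lower housing half and let go of it. Then fetch the blue cover with the heat sink, fit its two holes over the dowels and press it down against the sprung contacts until the two halves meet all round; finish while still pressing, holding it fully shut so that the screws can go in. Leave the other things on the bench, and in the bin, where they are.

Things in the scene. Friction and masses are not known exactly. Their poses are not given: they have to be found in the camera images.
- lower: Fixed aluminium repair jig, base plate 90 (x) x 176 (y) x 10 mm, that holds the lower half of a split module housing: a blue block 60 (x) x 132 (y) x 30 mm high, its flat rim 40 mm above the table; two black clamp blocks at the ends stay below the rim. Origin: centre of the jig's underside; x across, y along the housing, z up.
- lower_rim (a point): Centre of the lower half's flat rim, 40 mm above the table, axes as lower. Around it a square pocket 31 x 31 mm, chamfered 2 mm, sides along x and y. Two steel dowels, 8 mm in diameter with tapered tips, stand 24 mm above the rim at y = +54 and -54 mm (x = 0).
- contact (a joint): Brass sprung plate that is the pocket's floor: 0 = up (its top 14 mm below the rim), grows downward in m, stop at 0.008. The spring pushes up with about 6 N at 0 and 12 N at 0.006; the weights of relay and cover alone do not move it.
- relay_mid (a point): Plug-in relay: loose upright orange block 28 x 28 x 44 mm, white square on top, about 60 g; the point is its centre, sides along x and y, z up. Starts upright in one compartment of the bin. Fits the pocket any of four ways round; standing there its top is 30 mm (this point 8 mm) above the lower rim, and closing the cover pushes it 6 mm further down.
- cover_sink (a point): Centre of the finned aluminium heat sink on top of the loose cover (upper housing half, about 220 g): a solid grip 26 (x) x 50 (y) x 30 mm high, standing on the cover's roof, which lies 15 mm below this point. Axes as cover_rim, which is 47 mm below.
- cover_rim (a point): Centre of the blue cover's flat lower edge; x across, y along, z up; starts flat on the table. Hollow shell 60 x 82 x 32 mm high, cavity 48 x 70 mm, 24 mm deep. At each end a 12 mm thick ear, out to y = +-67 mm, has a 10.5 mm through hole at y = +-54 mm (x = 0). Fits either way round. Closed: at lower_rim; on the relay, unpressed: 6 mm higher.
- bin: Fixed grey parts bin 124 x 124 x 22 mm, walls and floor 4 mm thick, four compartments about 56 mm square centred at x, y = +-30 mm of its origin (centre of its underside). The relay and three small parts, at most 18 mm high, stand one to a compartment, in changing places.
- terminal_mid (a point): Bystander: green terminal block 22 x 30 x 18 mm in the bin; its centre.
- trimmer_mid (a point): Bystander: blue round trimmer, 26 mm in diameter, 18 mm high, in the bin; its centre.
- choke_mid (a point): Bystander: black choke, 30 mm in diameter, 16 mm high, in the bin; its centre.
- driver_mid (a point): Bystander: green-handled screwdriver, 170 mm long, lying along its x on the table beyond the jig; a point 10 mm above its origin.
- flux_mid (a point): Bystander: flux jar, 42 mm in diameter, 45 mm high; its centre.
- spool_mid (a point): Bystander: grey spool, 52 mm in diameter, 40 mm high, at the right side; its centre.
- brush_mid (a point): Bystander: brush with wooden handle, 160 mm long, lying along its x at the left side; a point 10 mm above its origin.

How it is judged:
On the way, in this order (a step that is already met when the one before it is completed fails the run):
1. the relay stands upright in the pocket, let go (horizontal distance between relay_mid and lower_rim below 0.004 m and angle between relay_mid's own z axis and vertical below 0.12 rad and z of relay_mid in the frame of lower_rim below 0.0105 m and contact force between the fingers and relay below 0.2 N), for 0.2 s.
2. the cover sits on both dowels over the relay (horizontal distance between each of relay_mid, cover_rim and lower_rim below 0.004 m and angle between relay_mid's own z axis and vertical below 0.12 rad and angle between the y axis of cover_rim and the y axis of lower_rim, either way round below 0.06 rad and z of cover_rim in the frame of lower_rim below 0.012 m), for 0.2 s.
At the end, for the whole second after the job is handed in: Through the last second: relay upright in the pocket (4 mm); cover on both dowels (4 mm, 0.06 rad), level, under 2 mm above the lower rim; contact plate down over 3.5 mm; cover bears on the relay with over 5 N, robot on the cover with over 3 N (horizontal distance between each of relay_mid, cover_rim and lower_rim below 0.004 m and angle between relay_mid's own z axis and vertical below 0.12 rad and angle between the y axis of cover_rim and the y axis of lower_rim, either way round below 0.06 rad and z of cover_rim in the frame of lower_rim below 0.002 m and angle between cover_rim's own z axis and vertical below 0.03 rad and value of joint contact above 0.0035 m and contact force between cover and relay above 5 N and contact force between any of the fingers, the arm and cover above 3 N); the arm keeps its last pose, push and grip.
It fails at once if a bystander is moved by more than 30 mm (distance of any of terminal_mid, trimmer_mid, choke_mid, driver_mid, flux_mid, spool_mid, brush_mid from where it was at the start of the episode above 0.03 m).
It also fails if it takes over 54 s, if anything falls off the work surface, if the arm or the gripper's body presses on something with over 40 N, if the wrist force passes 120 N, or if a joint passes its speed limit or range.

## Working session

There is one attempt and no reset: what is moved stays moved. The work goes in short steps, Python scripts to look and compute and a tool call to move; the robot and the scene stay as the last step left them, time stands still between calls to the robot, and variables do not carry over. Pictures are saved under pics/ and viewed, and the job is handed in when it is done.

Besides the shell and the picture viewer there is one more tool, called after ">>>" as name(argument=value, ...) on one line, values as JSON. move_arm: Moves the arm, as the interface text tells. Its arguments: {"type":"object","properties":{"rows":{"type":"string"},"grip":{"type":"number"},"newtons":{"type":"number"}},"required":["rows"]}

```bash
mkdir -p pics; ls; python3 - <<'E'
from station import sensors,camera
import cv2,numpy as np
print(sensors.get_obs())
for n in("scene","side"):
    c=camera(n); cv2.imwrite(f"pics/{n}0.png",c["color"]); np.savez(f"{n}0.npz",**c); print(n,c["mtx"],c["position"],c["attitude"])
E
```

```text
pics
{'time_s': 0.0, 'qpos': array([-1.21963180e+00,  3.00452559e-01,  1.52158128e+00, -2.28996981e-05,
        1.32071910e+00, -6.65848074e-02]), 'joint_vel': array([-0.00214937, -0.00052928, -0.00019582, -0.00175059, -0.0031715 ,
       -0.00051586]), 'tau': array([-5.08915873e-04, -5.31813526e+01, -3.52738559e+01,  7.08053727e-02,
        2.44317355e-02, -1.04346250e-04]), 'ee_pos': array([ 0.22308511, -0.50255511,  0.30209636]), 'eef_rot': array([-3.14153758e+00,  1.15919488e-03, -1.15304128e+00]), 'force': array([-0.26947356, -0.07698135, -0.20894788]), 'moment': array([-0.0430583 , -0.01958429, -0.00470756]), 'grip_width': 0.09396105139080353}
scene [[548.12415605   0.         319.4798573 ]
 [  0.         548.12415605 236.46734968]
 [  0.           0.           1.        ]] [1.32429806 0.1572532  1.2651548 ] [-2.58691907  0.00803136  1.77247735]
side [[438.95024129   0.         322.8147837 ]
 [  0.         438.95024129 233.07643507]
 [  0.           0.           1.        ]] [0.49697653 0.810734   0.88603163] [-2.36881194 -0.0089914  -3.00811727]
```

View pics/scene0.png

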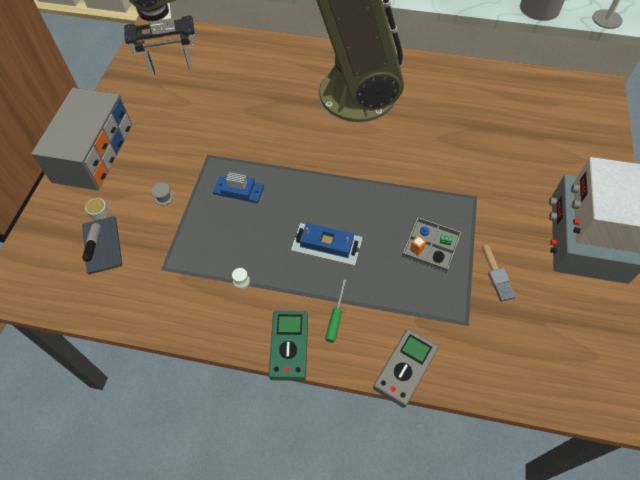

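View pics/side0.png

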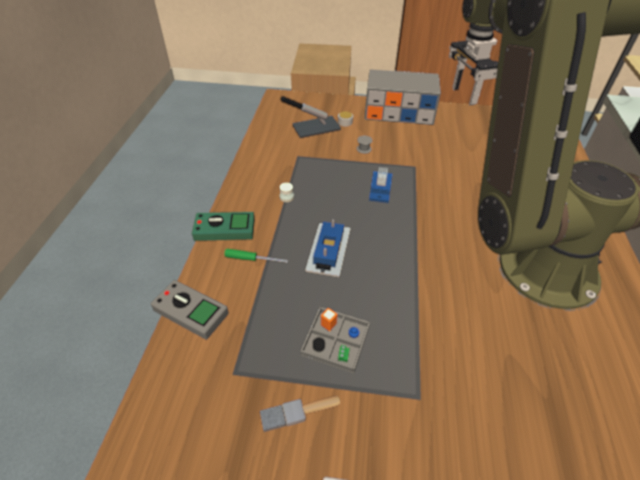

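The scene view shows the relay at (418,244), the jig at (328,241) and the cover at (238,187). Next I'll measure these from the depth map.

```bash
cat > h.py <<'E'
import numpy as np,cv2
from scipy.spatial.transform import Rotation as R
def cloud(c):
    z=c["z_map"];K=c["mtx"];v,u=np.mgrid[:480,:640]
    P=np.stack([(u-K[0,2])/K[0,0]*z,(v-K[1,2])/K[1,1]*z,z],-1)
    return P@R.from_euler('xyz',c["attitude"]).as_matrix().T+c["position"]
E
python3 - <<'E'
from h import *
for n in("scene","side"):
    c=np.load(f"{n}0.npz");P=cloud(c);hsv=cv2.cvtColor(c["color"],cv2.COLOR_BGR2HSV);H,S,V=[hsv[...,i].astype(int) for i in range(3)]
    ok=(c["z_map"]>0)&(P[...,0]>.25)&(P[...,0]<.75)&(abs(P[...,1])<.4)
    print(n,"table z",np.median(P[...,2][ok]))
    tb=np.median(P[...,2][ok])
    def rep(name,m):
        p=P[m&ok]
        if len(p)<4: print(name,len(p));return
        r=cv2.minAreaRect(p[:,:2].astype(np.float32)*1000)
        print(name,len(p),"mean",p.mean(0).round(4),"min",p.min(0).round(3),"max",p.max(0).round(3),"rect",np.round(r[0],1),np.round(r[1],1),round(r[2],1))
    blue=(H>100)&(H<125)&(S>140)&(V>50)
    n_,lab,st,cen=cv2.connectedComponentsWithStats((blue&ok).astype(np.uint8))
    for i in range(1,n_):
        if st[i,4]>25:
            rep("blue%d"%i,lab==i)
            zz=P[...,2][(lab==i)&ok];t=np.percentile(zz,95);rep("  top",(lab==i)&(P[...,2]>t-.006))
    orange=(H>4)&(H<18)&(S>200)&(V>150)
    rep("orange",orange)
    hi=(P[...,2]>.035)
    for nm,yl in(("cover",(-.3,-.15)),("lower",(-.13,.1)),("bin",(.1,.4))):
        for lo,hi_ in((.006,.015),(.015,.028),(.028,.036),(.036,.044),(.044,.057),(.057,.08)):
            rep(f"{nm}{lo}",(P[...,2]-tb>lo)&(P[...,2]-tb<hi_)&(P[...,1]>yl[0])&(P[...,1]<yl[1])&(P[...,0]<.7))
E
```

```text
scene table z 0.0011979045116381482
blue1 630 mean [ 0.4624 -0.2603  0.0209] min [ 0.418 -0.338  0.001] max [ 0.487 -0.2    0.038] rect [ 453.2 -268.7] [135.5  64.5] 87.2
  top 221 mean [ 0.465  -0.261   0.0322] min [ 0.426 -0.311  0.029] max [ 0.485 -0.227  0.038] rect [ 455.4 -268.6] [83.1 60.1] 89.0
blue2 927 mean [0.5857 0.014  0.0383] min [ 0.548 -0.058  0.014] max [0.618 0.08  0.049] rect [581.4  10.9] [137.7  65.2] 86.2
  top 627 mean [0.583  0.0162 0.0409] min [ 0.548 -0.052  0.038] max [0.618 0.08  0.049] rect [581.8  14.3] [131.3  63.2] 85.4
blue3 54 mean [0.4949 0.2656 0.0174] min [0.482 0.256 0.007] max [0.506 0.276 0.027] rect [493.8 265.6] [21.2 21.2] 78.3
  top 17 mean [0.4937 0.2664 0.0234] min [0.486 0.261 0.02 ] max [0.499 0.272 0.027] rect [493.  265.9] [11.9  9.9] 36.6
orange 7 mean [0.5634 0.2556 0.0398] min [0.559 0.244 0.028] max [0.569 0.263 0.051] rect [564.3 253.8] [ 9.4 19.7] 4.7
cover0.006 262 mean [ 0.4704 -0.2236  0.0112] min [ 0.253 -0.3    0.007] max [ 0.696 -0.153  0.016] rect [ 475.6 -227.3] [442.8 145.1] 1.0
cover0.015 122 mean [ 0.469  -0.255   0.0
[... 4543 characters left out ...]
7] max [0.589 0.073 0.063] rect [582.1  16.3] [114.1   6.1] 86.1
bin0.006 584 mean [0.5321 0.2803 0.0098] min [0.459 0.1   0.005] max [0.612 0.363 0.014] rect [533.6 230.8] [147.4 267.1] 2.2
bin0.015 999 mean [0.5323 0.2974 0.019 ] min [0.458 0.101 0.014] max [0.603 0.363 0.027] rect [526.4 232.7] [254.2 138.6] 85.9
bin0.028 31 mean [0.5507 0.2632 0.0323] min [0.534 0.25  0.028] max [0.57  0.272 0.035] rect [550.8 262.4] [36.5 19.3] 8.2
bin0.036 32 mean [0.5524 0.2607 0.0397] min [0.534 0.239 0.036] max [0.57  0.27  0.043] rect [550.2 257.3] [31.5 25.3] 39.3
bin0.044 130 mean [0.5513 0.2537 0.0466] min [0.534 0.235 0.044] max [0.568 0.269 0.05 ] rect [551.3 252.9] [28.9 27.1] 58.2
bin0.057 0
```

>>> move_arm(rows="-40 -43.5 3.6 0 0 0; -40 -43.5 3.6 0 0 0; -40 -43.5 3.6 0 0 0; -40 -43.5 3.6 0 0 0; -40 -43.5 3.6 0 0 0; -40 -43.5 3.6 0 0 0; -40 -43.5 3.6 0 0 0; -40 -43.5 3.6 0 0 0; -40 -43.5 3.6 0 0 0; -40 -43.5 3.6 0 0 0; -40 -43.5 3.6 0 0 0; -40 -43.5 3.6 0 0 0; -40 -43.5 3.6 0 0 0; -40 -43.5 3.6 0 0 0; 0 0 0 0 0 -0.16; 0 0 0 0 0 -0.16; 0 0 0 0 0 -0.16; 0 0 0 0 0 -0.15; 0 0 0 0 0 0")

```text
time_s: 2.48
ee_pos: [0.5597, 0.283, 0.2445]
eef_rot: [3.138, 0.006, -0.506]
force: [0.3, -0.3, -0.4]
grip_width: 0.0937
```

```bash
cat >> h.py <<'E'
def wcloud(c,o):
    z=c["z_map"];K=c["mtx"];v,u=np.mgrid[:480,:640]
    a=(u-K[0,2])/K[0,0];b=(v-K[1,2])/K[1,1];r=np.hypot(a,b)+1e-9
    t=np.tan(np.minimum(r,1.45))/r
    P=np.stack([a*t*z,b*t*z,z],-1)
    T=c["hand_eye"];P=P@T[:3,:3].T+T[:3,3]
    return P@R.from_euler('xyz',o["eef_rot"]).as_matrix().T+o["ee_pos"]
def snap(name):
    from station import sensors,camera
    o=sensors.get_obs();c=camera("wrist");cv2.imwrite(f"pics/{name}.png",c["color"])
    np.savez(name+".npz",**c,ee_pos=o["ee_pos"],eef_rot=o["eef_rot"]);print(o["time_s"],o["ee_pos"].round(4),o["eef_rot"].round(4),o["force"].round(1),o["grip_width"])
    return c,o
def ld(name):
    c=dict(np.load(name+".npz"));return c,wcloud(c,c)
E
python3 - <<'E'
from h import *
c,o=snap("w1");print(c["mtx"],c["hand_eye"])
E
```

```text
2.475 [0.5597 0.283  0.2445] [ 3.1375  0.0063 -0.5063] [ 0.3 -0.3 -0.4] 0.09367518416019432
[[371.64829954   0.         319.14591004]
 [  0.         371.64829954 237.96829183]
 [  0.           0.           1.        ]] [[ 9.99999873e-01 -9.22280448e-05  4.95573109e-04  1.91871112e-04]
 [-3.11144888e-05  9.69951937e-01  2.43296606e-01 -6.94797992e-02]
 [-5.03120867e-04 -2.43296591e-01  9.69951811e-01 -8.10285810e-02]
 [ 0.00000000e+00  0.00000000e+00  0.00000000e+00  1.00000000e+00]]
```

View pics/w1.png

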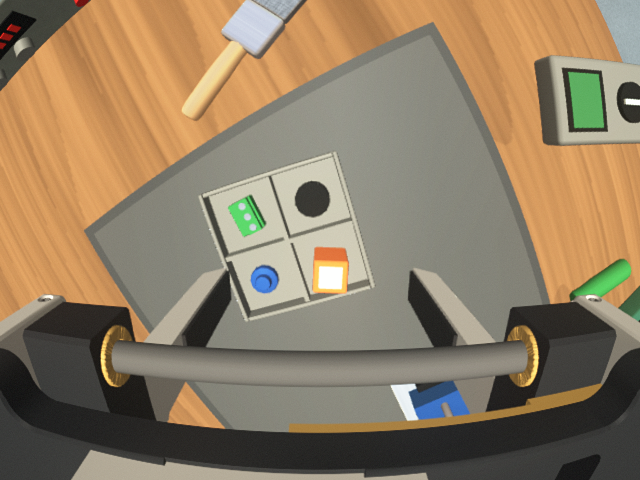

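The wrist view shows the relay at (331,275), close to aligned with the jaws. The other three parts are in the other compartments: terminal block (246,215), choke (312,199) and trimmer (264,279).

```bash
python3 - <<'E'
from h import *
c,P=ld("w1");near=np.hypot(P[...,0]-.552,P[...,1]-.252)<.03
z=P[...,2]
p=P[near&(z>.042)&(z<.056)];print(len(p),p.mean(0));r=cv2.minAreaRect(p[:,:2].astype(np.float32)*1000);print(r)
p=P[near&(z>.03)&(z<.056)];r=cv2.minAreaRect(p[:,:2].astype(np.float32)*1000);print(r)
q=P[(abs(P[...,0]-.53)<.1)&(abs(P[...,1]-.29)<.1)&(z>.018)&(z<.026)]
r=cv2.minAreaRect(q[:,:2].astype(np.float32)*1000);print("bin",r)
m=np.abs(z)<.006;print("table",np.median(z[m]))
# line fit on image edges of the relay top sides via polygon at sub-pix
hsv=cv2.cvtColor(c["color"],cv2.COLOR_BGR2HSV);w=((hsv[...,1]<60)&(hsv[...,2]>200)&near).astype(np.uint8)
p=P[(w>0)&(z>.04)];print("white",len(p),p.mean(0),cv2.minAreaRect(p[:,:2].astype(np.float32)*1000))
E
```

```text
1191 [0.55082033 0.25104547 0.04681192]
((550.3870849609375, 250.1549835205078), (28.64897918701172, 28.19622039794922), 58.67948532104492)
((550.3870849609375, 250.1549835205078), (28.64897918701172, 28.19622039794922), 58.67948532104492)
bin ((529.0056762695312, 286.6573181152344), (124.81798553466797, 124.68140411376953), 77.84346008300781)
table -0.0005840672234549704
white 513 [0.5501972  0.24986906 0.04717742] ((550.1527709960938, 249.64599609375), (19.06844711303711, 18.74496841430664), 57.839717864990234)
```

```bash
cat >> h.py <<'E'
def delta(x,y,z,yaw):
    from station import sensors
    o=sensors.get_obs();A=R.from_euler('xyz',o["eef_rot"]);B=R.from_euler('xyz',[np.pi,0,yaw])
    print("mm",(A.inv().apply(np.array([x,y,z])-o["ee_pos"])*1000).round(1),"rot",(A.inv()*B).as_rotvec().round(4))
E
python3 -c "
from h import *
delta(.5504,.2502,.2445,-.55)
delta(.5504,.2502,.122,-.55)"
```

```text
mm [ 7.8 33.2  0.1] rot [0.0042 0.0062 0.0416]
mm [  8.6  32.7 122.6] rot [0.0042 0.0062 0.0416]
```

>>> move_arm(rows="4 17 0 0.004 0.006 0.042; 4 16 0 0 0 0; 0 0 0 0 0 0; 0 0 30 0 0 0; 0 0 30 0 0 0; 0 0 0 0 0 0")

```text
time_s: 3.28
ee_pos: [0.5499, 0.25, 0.1838]
eef_rot: [-3.141, -0.0, -0.56]
force: [0.7, 0.0, -0.3]
grip_width: 0.094
```

```bash
python3 -c "
from h import *
snap('w2')
c,P=ld('w2');near=np.hypot(P[...,0]-.552,P[...,1]-.252)<.03
z=P[...,2]
p=P[near&(z>.042)&(z<.056)];print(len(p),p.mean(0));print(cv2.minAreaRect(p[:,:2].astype(np.float32)*1000))
delta(.5504,.2502,.122,-.55)"
```

```text
3.275 [0.5499 0.25   0.1838] [-3.1406e+00 -2.0000e-04 -5.6020e-01] [ 0.7  0.  -0.3] 0.09403326592501675
2002 [0.55113547 0.25089855 0.04678053]
((550.7799682617188, 250.37564086914062), (28.197996139526367, 28.2900333404541), 58.28080368041992)
mm [-0.1  0.2 63.4] rot [-0.0029 -0.0016 -0.0101]
```

View pics/w2.png

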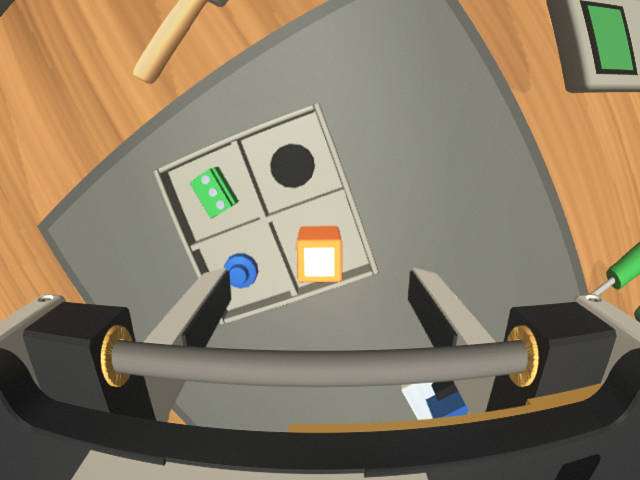

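The relay at (319,258) is centred between the jaws and square to them, so I'll go down and grip.

>>> move_arm(rows="0 0 20 0 0 0; 0 0 20 0 0 0; 0 0 15 0 0 0; 0 0 6 0 0 0; 0 0 0 0 0 0")

```text
time_s: 3.95
ee_pos: [0.5518, 0.2511, 0.1238]
eef_rot: [-3.135, -0.004, -0.56]
force: [0.5, 0.3, -0.0]
grip_width: 0.094
```

>>> move_arm(rows="0 0 0 0 0 0; 0 0 0 0 0 0; 0 0 0 0 0 0; 0 0 0 0 0 0; 0 0 0 0 0 0; 0 0 0 0 0 0; 0 0 0 0 0 0; 0 0 0 0 0 0", grip=-1, newtons=20)

```text
time_s: 4.95
ee_pos: [0.5523, 0.2513, 0.1255]
eef_rot: [-3.133, -0.006, -0.56]
force: [0.4, 0.4, 0.2]
grip_width: 0.0277
```

>>> move_arm(rows="0 0 -30 0 0 0; 0 0 -40 0 0 0; 0 0 -30 0.008 0.005 0; 0 0 0 0 0 0")

```text
time_s: 5.45
ee_pos: [0.5511, 0.2507, 0.2272]
eef_rot: [-3.126, -0.01, -0.56]
force: [1.0, 0.6, -0.4]
grip_width: 0.0277
```

```bash
python3 -c "
from h import *
snap('w3')
c,P=ld('w3');z=P[...,2]
T=c['ee_pos']
near=np.hypot(P[...,0]-T[0],P[...,1]-T[1])<.03
m=near&(z>.09);hsv=cv2.cvtColor(c['color'],cv2.COLOR_BGR2HSV)
p=P[m&(hsv[...,1]<60)&(hsv[...,2]>190)];print(len(p),p.mean(0))
delta(.5815,.0150,.225,-.066)"
```

```text
5.45 [0.5511 0.2507 0.2272] [-3.1265 -0.0096 -0.5604] [ 1.   0.6 -0.4] 0.027656918411183017
4637 [0.55488306 0.25538109 0.16681437]
mm [151.3 183.2  -0.6] rot [-0.0107 -0.0111 -0.4943]
```

View pics/w3.png

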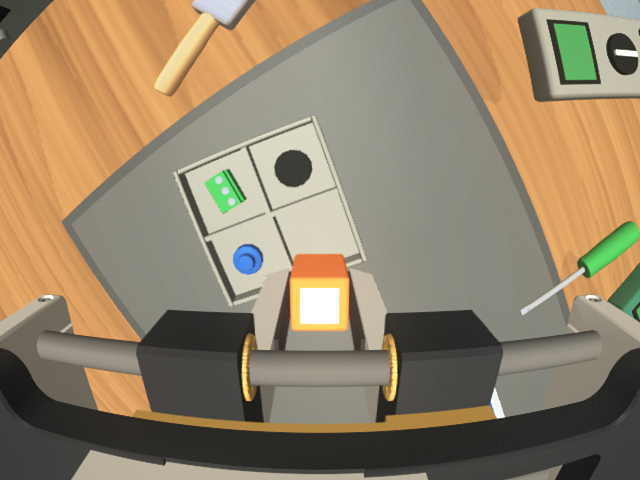

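The relay is held straight in the jaws at (320,295). Next I'll hover 80 mm past the jig so the camera sees it unobstructed.

```bash
python3 -c "
from h import *
delta(.5815,-.065,.245,-.066)"
```

```text
mm [194.  250.7 -21.2] rot [-0.0107 -0.0111 -0.4943]
```

>>> move_arm(rows="32 42 -4 -0.01 -0.01 0; 32 42 -3.5 0 0 0; 32 42 -3.5 0 0 0; 32 42 -3.5 0 0 0; 32 42 -3.5 0 0 0; 32 42 -3.5 0 0 0; 0 0 0 0 0 -0.125; 0 0 0 0 0 -0.125; 0 0 0 0 0 -0.125; 0 0 0 0 0 -0.12; 0 0 0 0 0 0")

```text
time_s: 6.88
ee_pos: [0.5755, -0.0756, 0.2245]
eef_rot: [-3.138, 0.031, -0.051]
force: [-0.7, -0.1, -0.8]
grip_width: 0.0279
```

```bash
python3 - <<'E'
from h import *
snap('w4')
c,P=ld('w4');z=P[...,2]
near=(abs(P[...,0]-.5815)<.06)&(abs(P[...,1]-.015)<.085)
hsv=cv2.cvtColor(c['color'],cv2.COLOR_BGR2HSV);H,S=hsv[...,0],hsv[...,1]
b=near&(H>100)&(H<125)&(S>140)&(abs(z-.04)<.005)
p=P[b];print('rim',len(p),np.median(p[:,2]),cv2.minAreaRect(p[:,:2].astype(np.float32)*1000))
for s in(1,-1):
    d=near&(z>.05)&(z<.07)&(abs(P[...,1]-.015-s*.054)<.012);q=P[d];print('dowel',s,len(q),q.mean(0).round(4) if len(q) else '', (q.min(0).round(4),q.max(0).round(4)) if len(q) else '')
d=near&(abs(P[...,0]-.5815)<.022)&(abs(P[...,1]-.015)<.022)&(z<.034)&(z>.018);q=P[d];print('pocket',len(q),q[:,2].mean() if len(q) else'',cv2.minAreaRect(q[:,:2].astype(np.float32)*1000))
E
```

```text
6.875 [ 0.5755 -0.0756  0.2245] [-3.1378  0.0308 -0.0514] [-0.7 -0.1 -0.8] 0.027869094617455174
rim 12372 0.03899476750382452 ((579.9548950195312, 12.254547119140625), (132.10951232910156, 59.128318786621094), 86.30986785888672)
dowel 1 133 [0.5836 0.0645 0.0592] (array([0.58  , 0.0616, 0.05  ]), array([0.5875, 0.0694, 0.0644]))
dowel -1 128 [ 0.5765 -0.0411  0.0602] (array([ 0.5727, -0.0454,  0.0504]), array([ 0.5801, -0.0379,  0.064 ]))
pocket 1411 0.02519403536979522 ((579.6724853515625, 12.558942794799805), (30.989459991455078, 31.318206787109375), 85.28516387939453)
```

View pics/w4.png

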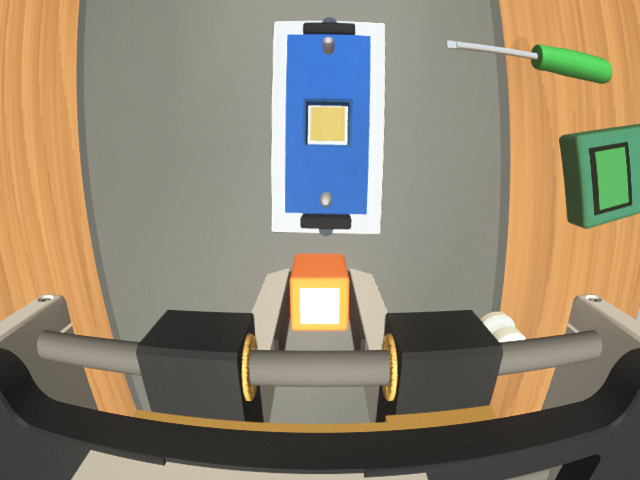

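The jig's pocket centre is at (328,125), with the dowels at (328,45) and (326,198). Next I'll find the relay's offset in the hand and level the tool.

```bash
python3 - <<'E'
from h import *
for n in('w3','w4'):
    c,P=ld(n);A=R.from_euler('xyz',c['eef_rot']);Q=(P-c['ee_pos'])@A.as_matrix()
    hsv=cv2.cvtColor(c['color'],cv2.COLOR_BGR2HSV)
    v,u=np.mgrid[:480,:640]
    roi=(u>285)&(u<355)&(v>250)&(v<335)&(c['z_map']>0)
    w=roi&(hsv[...,1]<60)&(hsv[...,2]>190)&(v>283)
    q=Q[w];print('white',len(q),q.mean(0).round(4),cv2.minAreaRect(q[:,:2].astype(np.float32)*1000))
    o=roi&(hsv[...,1]>60)|w; q=Q[roi&(hsv[...,1]>100)&(hsv[...,0]<25)&(v>268)|w];t=q[abs(q[:,2]-np.median(q[:,2]))<.004];print('top',t[:,2].mean(),cv2.minAreaRect(t[:,:2].astype(np.float32)*1000))
E
python3 -c "
from h import *
delta(.5755,-.0756,.2245,-.0645)
delta(.5799,.0124,.2245,-.0645)"
```

```text
white 1413 [0.0004 0.0031 0.0782] ((3.6308412551879883, 2.1338577270507812), (24.66510772705078, 21.591188430786133), 0.9330437779426575)
top 0.07867571652512229 ((1.027414321899414, 2.5779924392700195), (29.922365188598633, 28.11833953857422), 0.7662531733512878)
white 1414 [-0.0001  0.0031  0.0782] ((3.2107038497924805, 2.1282663345336914), (24.824462890625, 22.295368194580078), 0.7303048968315125)
top 0.07866655318854911 ((0.681854248046875, 2.6520776748657227), (27.956876754760742, 30.211036682128906), 89.83132934570312)
mm [-0.  -0.  -0.1] rot [-0.0036  0.0309  0.0114]
mm [ -0.3 -88.1   0.3] rot [-0.0036  0.0309  0.0114]
```

>>> move_arm(rows="0 0 0 -0.004 0.031 0.011; 0 -30 0 0 0 0; 0 -30 0 0 0 0; 0 -30 0 0 0 0; 0 0 0 0 0 0")

```text
time_s: 7.55
ee_pos: [0.5814, 0.0164, 0.2225]
eef_rot: [3.141, -0.005, -0.077]
force: [-0.1, -0.2, -0.5]
grip_width: 0.0279
```

```bash
python3 -c "
from h import *
snap('w5')
delta(.5801,.0149,.19,-.0645)"
```

```text
7.55 [0.5814 0.0164 0.2225] [ 3.1411 -0.005  -0.0773] [-0.1 -0.2 -0.5] 0.02794801126803385
mm [-1.4  0.7 32.5] rot [ 0.0007 -0.0047 -0.0133]
```

View pics/w5.png

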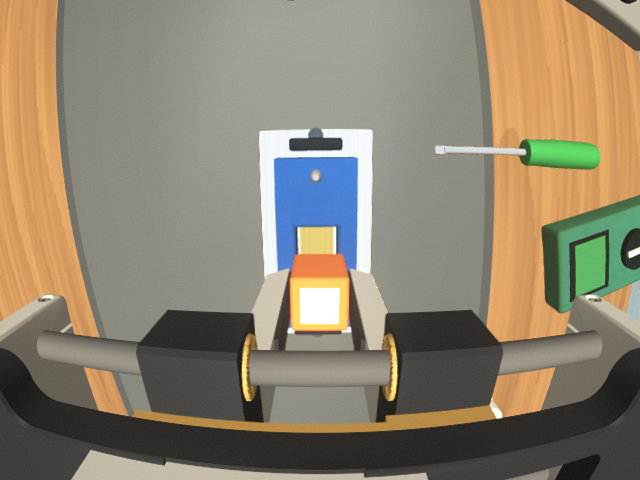

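The pocket (317,240) sits just behind the relay, as expected. I'll check the jig position from this pose too.

```bash
python3 - <<'E'
from h import *
c,P=ld('w5');z=P[...,2]
near=(abs(P[...,0]-.5815)<.06)&(abs(P[...,1]-.015)<.085)
hsv=cv2.cvtColor(c['color'],cv2.COLOR_BGR2HSV);H,S=hsv[...,0],hsv[...,1]
b=near&(H>100)&(H<125)&(S>140)&(abs(z-.04)<.005)&(P[...,1]>.04)
p=P[b];print('rim far part',p.min(0),p.max(0),cv2.minAreaRect(p[:,:2].astype(np.float32)*1000))
d=near&(z>.05)&(z<.07)&(abs(P[...,1]-.015-.054)<.012);q=P[d];print('dowel',len(q),q.mean(0).round(4))
E
```

```text
rim far part [0.55265376 0.04000128 0.03650278] [0.61305845 0.07942014 0.04136687] ((582.7432250976562, 58.397483825683594), (39.67694854736328, 58.62555694580078), 86.73270416259766)
dowel 126 [0.5836 0.0664 0.0606]
```

>>> move_arm(rows="-1.4 0.7 16 0 -0.005 -0.013; 0 0 16 0 0 0; 0 0 0 0 0 0")

```text
time_s: 7.98
ee_pos: [0.5794, 0.0128, 0.1872]
eef_rot: [3.141, 0.001, -0.068]
force: [0.4, 0.3, -0.8]
grip_width: 0.028
```

```bash
python3 -c "
from h import *
delta(.5801,.0149,.168,-.0645)"
```

```text
mm [ 0.6 -2.2 19.2] rot [ 0.001   0.0014 -0.003 ]
```

>>> move_arm(rows="0.6 -2.2 7 0 0 -0.003; 0 0 7 0 0 0; 0 0 5 0 0 0")

```text
time_s: 8.35
ee_pos: [0.5804, 0.0146, 0.1673]
eef_rot: [3.141, 0.001, -0.065]
force: [-0.5, 0.4, -1.2]
grip_width: 0.028
```

```bash
python3 -c "
from h import *
delta(.5801,.0149,.146,-.0645)
snap('w6')"
```

```text
mm [-0.3 -0.3 21.3] rot [ 0.001   0.0006 -0.0007]
8.35 [0.5804 0.0146 0.1673] [ 3.1406e+00  6.0000e-04 -6.5200e-02] [-0.5  0.4 -1.2] 0.02796255838576295
```

View pics/w6.png

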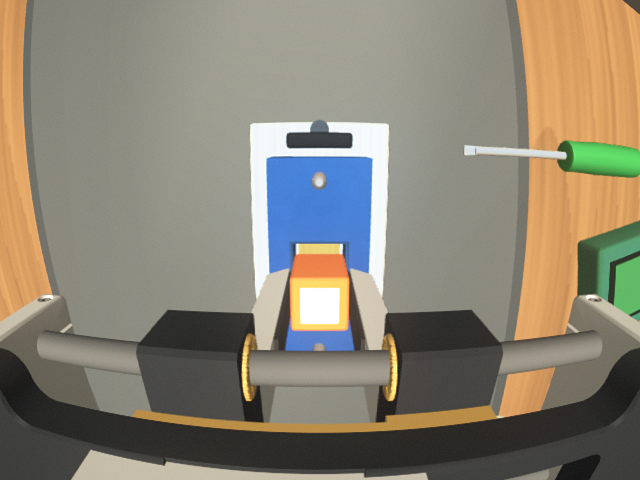

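The relay (x≈320) lines up with the pocket (x≈321), so I'll lower it in steps and watch the force.

>>> move_arm(rows="-0.3 -0.3 5 0 0 0; 0 0 5 0 0 0; 0 0 4 0 0 0")

```text
time_s: 8.78
ee_pos: [0.5801, 0.015, 0.1522]
eef_rot: [3.141, 0.001, -0.065]
force: [-0.3, 0.5, 0.1]
grip_width: 0.0278
```

>>> move_arm(rows="0 0 2 0 0 0; 0 0 2 0 0 0")

```text
time_s: 9.02
ee_pos: [0.5801, 0.015, 0.1478]
eef_rot: [3.141, 0.001, -0.065]
force: [0.1, 0.0, -0.8]
grip_width: 0.0281
```

>>> move_arm(rows="0 0 1 0 0 0; 0 0 1 0 0 0")

```text
time_s: 9.28
ee_pos: [0.5801, 0.0149, 0.1466]
eef_rot: [3.141, 0.0, -0.065]
force: [-4.3, 0.4, 6.3]
grip_width: 0.028
```

The force of 6.3 N says the relay is on the spring plate. I'll release it and go straight up.

>>> move_arm(rows="0 0 0 0 0 0; 0 0 0 0 0 0; 0 0 0 0 0 0; 0 0 0 0 0 0; 0 0 0 0 0 0; 0 0 0 0 0 0", grip=1)

```text
time_s: 10.02
ee_pos: [0.5803, 0.0149, 0.1467]
eef_rot: [3.141, -0.0, -0.065]
force: [0.9, 0.0, -0.4]
grip_width: 0.0842
```

>>> move_arm(rows="0 0 -20 0 0 0; 0 0 -40 0 0 0; 0 40 -40 0 0 0; 0 40 0 0 0 0; 0 0 0 0 0 0")

```text
time_s: 10.65
ee_pos: [0.5748, -0.0665, 0.2498]
eef_rot: [3.14, 0.0, -0.064]
force: [-0.5, 0.7, -0.6]
grip_width: 0.0938
```

```bash
python3 - <<'E'
from h import *
snap('w7')
c,P=ld('w7');z=P[...,2]
near=(abs(P[...,0]-.5815)<.06)&(abs(P[...,1]-.015)<.085)
hsv=cv2.cvtColor(c['color'],cv2.COLOR_BGR2HSV);H,S=hsv[...,0],hsv[...,1]
b=near&(H>100)&(H<125)&(S>140)&(abs(z-.04)<.005)
p=P[b];print('rim',len(p),np.median(p[:,2]),cv2.minAreaRect(p[:,:2].astype(np.float32)*1000))
for s in(1,-1):
    d=near&(z>.05)&(z<.07)&(abs(P[...,1]-.013-s*.054)<.012);q=P[d];print('dowel',s,len(q),q.mean(0).round(4) if len(q) else '')
d=near&(abs(P[...,1]-.013)<.022)&(z<.085)&(z>.063);q=P[d];print('relay',len(q),q[:,2].mean(),cv2.minAreaRect(q[:,:2].astype(np.float32)*1000))
E
```

```text
10.65 [ 0.5748 -0.0665  0.2498] [ 3.1398e+00  4.0000e-04 -6.3800e-02] [-0.5  0.7 -0.6] 0.09379655179160695
rim 10123 0.0390252083021119 ((579.8128662109375, 12.098236083984375), (131.75054931640625, 58.96677017211914), 86.11283111572266)
dowel 1 110 [0.5837 0.0648 0.0597]
dowel -1 109 [ 0.5762 -0.0408  0.06  ]
relay 1583 0.06895541728871005 ((580.8701171875, 11.060298919677734), (27.816686630249023, 28.135337829589844), 86.38726806640625)
```

View pics/w7.png

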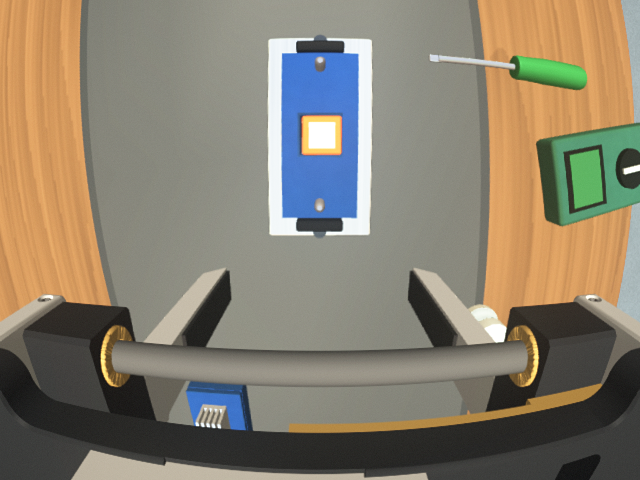

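The relay stands in the pocket at (322,135) with its top at 0.069 m, within about 1.5 mm of the pocket centre. Next is the cover.

>>> move_arm(rows="-21 57 0 0 0 0; -21 57 0 0 0 0; -21 57 0 0 0 0; -21 57 0 0 0 0; -21 57 0 0 0 0; 0 0 0 0 0 0")

```text
time_s: 11.45
ee_pos: [0.4519, -0.3451, 0.2484]
eef_rot: [-3.141, 0.001, -0.055]
force: [0.5, 0.3, 0.7]
grip_width: 0.0939
```

```bash
cat > cov.py <<'E'
from h import *
import sys
n=sys.argv[1];cx,cy=float(sys.argv[2]),float(sys.argv[3]);z0=float(sys.argv[4]) if len(sys.argv)>4 else 0
c,P=ld(n);z=P[...,2]-z0
near=(abs(P[...,0]-cx)<.06)&(abs(P[...,1]-cy)<.09)
hsv=cv2.cvtColor(c['color'],cv2.COLOR_BGR2HSV);H,S=hsv[...,0],hsv[...,1]
for nm,m in(('roof',(H>100)&(H<125)&(S>140)&(abs(z-.032)<.004)),('ears',(H>100)&(H<125)&(S>140)&(abs(z-.012)<.004)),('allblue',(H>100)&(H<125)&(S>140)&(z>.005)&(z<.037)),('sink',(z>.055)&(z<.068)&(abs(P[...,0]-cx)<.03)&(abs(P[...,1]-cy)<.04))):
    p=P[near&m]
    if len(p)<10: print(nm,len(p));continue
    r=cv2.minAreaRect(p[:,:2].astype(np.float32)*1000);print(nm,len(p),np.median(p[:,2]).round(4),np.round(r[0],1),np.round(r[1],1),round(r[2],2))
E
python3 -c "
from h import *
snap('w8')"; python3 cov.py w8 .4515 -.268
```

```text
11.45 [ 0.4519 -0.3451  0.2484] [-3.1411e+00  1.4000e-03 -5.4900e-02] [0.5 0.3 0.7] 0.09386711795769229
roof 4799 0.031 [ 450.9 -271.4] [81.9 58.8] 87.25
ears 3344 0.011 [ 451.  -271.1] [133.6  59. ] 87.16
allblue 8155 0.0302 [ 451.  -271.1] [133.6  59. ] 87.16
sink 1451 0.0609 [ 450.8 -271.2] [50.  25.9] 87.87
```

View pics/w8.png

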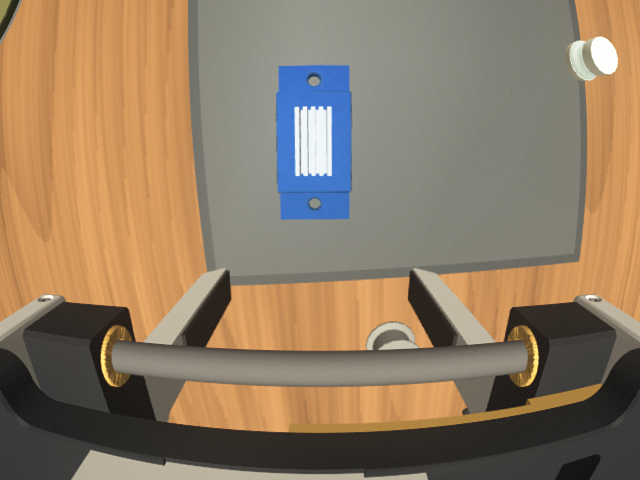

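The cover is at (314,142): centre (0.451, −0.271), yaw −0.05. I'll move over it and go down to the heat sink.

```bash
python3 -c "
from h import *
delta(.451,-.2712,.18,-.0496)"
```

```text
mm [ -5.5 -72.   68.5] rot [-0.001   0.0014 -0.0037]
```

>>> move_arm(rows="-2.5 -36 15 0 0 -0.004; -2.5 -36 18 0 0 0; 0 0 20 0 0 0; 0 0 15 0 0 0; 0 0 0 0 0 0")

```text
time_s: 12.12
ee_pos: [0.4548, -0.2615, 0.1781]
eef_rot: [-3.139, 0.001, -0.041]
force: [-0.3, 0.0, 0.2]
grip_width: 0.0938
```

```bash
python3 -c "
from h import *
delta(.451,-.2712,.1315,-.0496)
snap('w9')"; python3 cov.py w9 .451 -.271
```

```text
mm [-3.3 10.  46.5] rot [-0.0023  0.0014  0.0087]
12.125 [ 0.4548 -0.2615  0.1781] [-3.1393e+00  1.4000e-03 -4.0900e-02] [-0.3  0.   0.2] 0.09382958470041962
roof 6427 0.0309 [ 451.1 -270.7] [81.9 59.2] 87.01
ears 4495 0.011 [ 451.1 -271.1] [134.2  59.2] 87.18
allblue 11179 0.0302 [ 451.1 -271.1] [134.2  59.3] 87.15
sink 2270 0.0609 [ 451. -271.] [50.9 26.2] 87.41
```

View pics/w9.png

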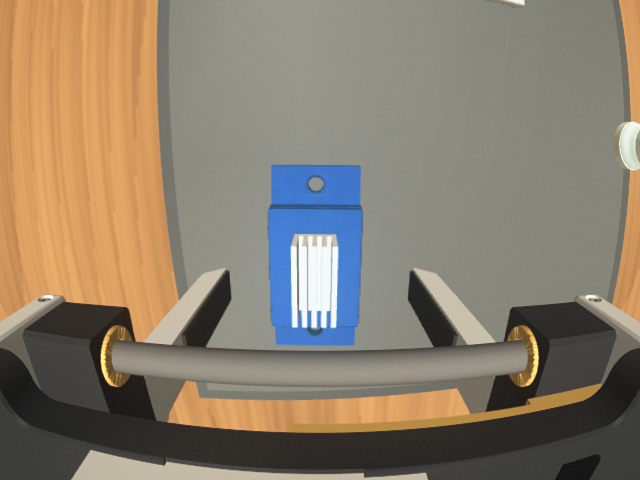

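The sink at (315,282) and the cover measurement both agree with before. I'll correct the 10 mm offset and descend.

>>> move_arm(rows="-3.3 10 5 -0.002 0.001 0.009; 0 0 15 0 0 0; 0 0 0 0 0 0")

```text
time_s: 12.55
ee_pos: [0.4512, -0.2731, 0.1584]
eef_rot: [3.14, -0.002, -0.052]
force: [-0.1, 0.0, 0.5]
grip_width: 0.0942
```

```bash
python3 -c "
from h import *
delta(.451,-.2712,.1315,-.0496)"
```

```text
mm [-0.4 -1.9 26.9] rot [ 0.0013 -0.0021 -0.0022]
```

>>> move_arm(rows="-0.4 -1.9 9 0.001 -0.002 -0.002; 0 0 9 0 0 0; 0 0 7 0 0 0; 0 0 1.5 0 0 0")

```text
time_s: 13.05
ee_pos: [0.4509, -0.271, 0.13]
eef_rot: [3.141, 0.0, -0.05]
force: [-0.0, 0.7, -0.3]
grip_width: 0.0939
```

```bash
python3 -c "
from h import *
delta(.451,-.2712,.1315,-.0496)"
```

```text
mm [ 0.1  0.2 -1.5] rot [ 0.0002  0.0001 -0.0002]
```

>>> move_arm(rows="0 0 -1 0 0 0; 0 0 0 0 0 0; 0 0 0 0 0 0; 0 0 0 0 0 0; 0 0 0 0 0 0; 0 0 0 0 0 0; 0 0 0 0 0 0; 0 0 0 0 0 0; 0 0 0 0 0 0", grip=-1, newtons=45)

```text
time_s: 14.18
ee_pos: [0.4512, -0.2712, 0.1318]
eef_rot: [3.141, -0.001, -0.05]
force: [-0.8, -0.0, 0.3]
grip_width: 0.0257
```

```bash
python3 -c "
from h import *
snap('w10')"
```

```text
14.175 [ 0.4512 -0.2712  0.1318] [ 3.1407e+00 -9.0000e-04 -4.9700e-02] [-0.8 -0.   0.3] 0.02568520223518522
```

>>> move_arm(rows="0 0 -20 0 0 0; 0 0 -40 0 0 0; 0 0 -40 0 0 0; 0 0 -15 0 0 0; 0 0 0 0 0 0")

```text
time_s: 14.85
ee_pos: [0.4504, -0.2706, 0.2474]
eef_rot: [-3.14, 0.003, -0.05]
force: [-0.9, -0.1, -1.7]
grip_width: 0.0257
```

```bash
python3 -c "
from h import *
snap('w11')
delta(.5755,-.0665,.25,-.066)"
```

```text
14.85 [ 0.4504 -0.2706  0.2474] [-3.1399e+00  3.1000e-03 -4.9800e-02] [-0.9 -0.1 -1.7] 0.025693895748837185
mm [ 115.  -210.    -3.3] rot [-0.0023  0.0042  0.0162]
```

View pics/w11.png

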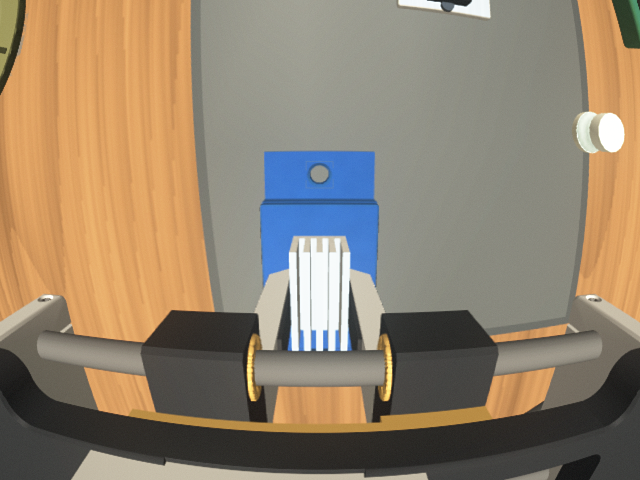

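The cover is held and hangs level, with its near hole at (319,174). I'll move over the jig at this height.

```bash
python3 -c "
from h import *
delta(.58,.012,.25,-.066)
c,P=ld('w11');A=R.from_euler('xyz',c['eef_rot']);Q=(P-c['ee_pos'])@A.as_matrix()
hsv=cv2.cvtColor(c['color'],cv2.COLOR_BGR2HSV);H,S=hsv[...,0],hsv[...,1]
v,u=np.mgrid[:480,:640]
m=(H>100)&(H<125)&(S>140)&(u>250)&(u<390)&(v>140)&(v<300)
q=Q[m];
for zz in(.1,.12):
    s=q[abs(q[:,2]-zz)<.004];print(zz,len(s),s[:,2].mean() if len(s) else '',s.min(0),s.max(0))
h=Q[171:177,316:322].reshape(-1,3);print('holepix depth',h.mean(0))
# hole centre by contour at ear plane
g=(~((H>100)&(H<125)&(S>140)&(hsv[...,2]>60))).astype(np.uint8)[155:192,300:340]
n,l,st,ce=cv2.connectedComponentsWithStats(g);print(st,ce+[300,155])
"
```

```text
mm [ 115.6 -288.6   -3.1] rot [-0.0023  0.0042  0.0162]
0.1 5659 0.10081787157677723 [-0.02976528 -0.04127564  0.09831259] [0.02938347 0.00068515 0.10395054]
0.12 4909 0.12067176722999172 [-0.03004947 -0.0668661   0.11604087] [ 0.02974473 -0.04075393  0.12332785]
holepix depth [-0.00062718 -0.04561762  0.2474387 ]
[[   0    0   40   37 1196]
 [  10   10   19   19  284]] [[319.59949833 172.86956522]
 [319.08098592 173.54929577]]
```

>>> move_arm(rows="23 -55 0 0 0 0.004; 23 -55 0 0 0 0.004; 23 -55 0 0 0 0.004; 23 -55 0 0 0 0.004; 10 -35 0 0 0 0; 0 0 0 0 0 0")

```text
time_s: 15.65
ee_pos: [0.5679, -0.0143, 0.2348]
eef_rot: [-3.137, 0.019, -0.069]
force: [-0.1, -1.0, -2.0]
grip_width: 0.0257
```

```bash
python3 -c "
from h import *
snap('w12')
delta(.58,.012,.21,-.066)"
```

```text
15.65 [ 0.5679 -0.0143  0.2348] [-3.137   0.0194 -0.0692] [-0.1 -1.  -2. ] 0.02571548885454473
mm [ 11.  -28.2  24.6] rot [-0.0044  0.0199 -0.0043]
```

View pics/w12.png

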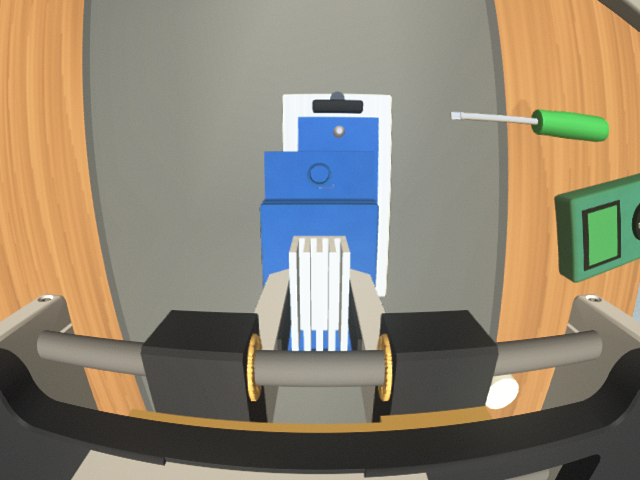

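In the hand the cover is centred to within 0.2 mm, and the jig dowel is at (339,130). I'll level the tool and centre it.

>>> move_arm(rows="0 0 -10 -0.004 0.02 -0.004; 11 -28 0 0 0 0; 0 0 0 0 0 0")

```text
time_s: 16.08
ee_pos: [0.5801, 0.0087, 0.2448]
eef_rot: [3.141, -0.001, -0.07]
force: [-0.2, 0.1, -2.1]
grip_width: 0.0257
```

```bash
python3 -c "
from h import *
delta(.58,.012,.22,-.066)"
```

```text
mm [-0.3 -3.3 24.8] rot [ 0.0004 -0.0013 -0.0039]
```

>>> move_arm(rows="-0.3 -3.3 12 0 -0.001 -0.004; 0 0 13 0 0 0; 0 0 11 0 0 0; 0 0 0 0 0 0")

```text
time_s: 16.58
ee_pos: [0.579, 0.0094, 0.2058]
eef_rot: [3.141, 0.001, -0.068]
force: [-0.8, 0.2, -1.1]
grip_width: 0.026
```

```bash
python3 -c "
from h import *
snap('w13')
delta(.58,.012,.2,-.066)
c,P=ld('w13');z=P[...,2]
near=(abs(P[...,0]-.5815)<.02)
d=near&(z>.045)&(z<.07)&(abs(P[...,1]-.066)<.012);q=P[d];print('dowel seen',len(q),q.mean(0) if len(q) else '')
hsv=cv2.cvtColor(c['color'],cv2.COLOR_BGR2HSV);H,S=hsv[...,0],hsv[...,1]
cv2.imwrite('pics/w13c.png',cv2.resize(c['color'][120:260,220:420],None,fx=4,fy=4))
m=(H>100)&(H<125)&(S>140)
ear=m&(abs(z-.084)<.006)&(abs(P[...,0]-.58)<.05);p=P[ear];print('ear',len(p),cv2.minAreaRect(p[:,:2].astype(np.float32)*1000))
r=m&(abs(z-.039)<.005)&(abs(P[...,0]-.58)<.05);p=P[r];print('rim',len(p),cv2.minAreaRect(p[:,:2].astype(np.float32)*1000))
"
```

```text
16.575 [0.579  0.0094 0.2058] [ 3.1406e+00  5.0000e-04 -6.8500e-02] [-0.8  0.2 -1.1] 0.025983088640034898
mm [ 0.6 -2.7  6.4] rot [ 0.0009 -0.0003 -0.0025]
dowel seen 88 [0.58295201 0.06499737 0.06144816]
ear 4928 ((579.0469360351562, 15.622562408447266), (120.83794403076172, 59.326656341552734), 86.04422760009766)
rim 348 ((583.1492309570312, 64.99705505371094), (24.344289779663086, 58.518043518066406), 86.10148620605469)
```

View pics/w13c.png

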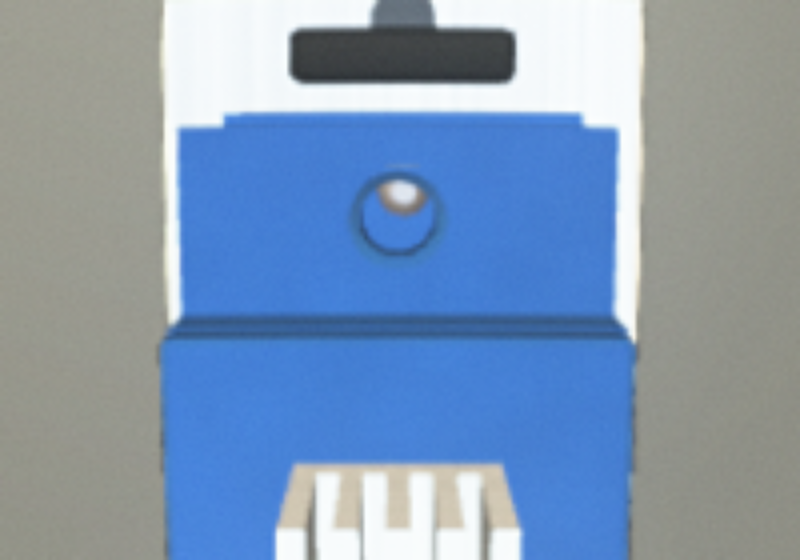

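The dowel tip shows in the hole at crop (402,195), 2–3 mm beyond the hole centre in y. That matches the −2.7 mm correction, so I'll apply it and lower a bit.

>>> move_arm(rows="0.6 -2.7 0 0 0 -0.002; 0 0 3 0 0 0")

```text
time_s: 16.88
ee_pos: [0.5804, 0.0122, 0.2041]
eef_rot: [3.141, -0.002, -0.066]
force: [-0.1, 0.0, -2.4]
grip_width: 0.0255
```

```bash
python3 -c "
from h import *
c,o=snap('w14')
delta(.58,.012,.195,-.066)
cv2.imwrite('pics/w14c.png',cv2.resize(c['color'][120:260,220:420],None,fx=4,fy=4))
"
```

```text
16.875 [0.5804 0.0122 0.2041] [ 3.1407e+00 -1.9000e-03 -6.6300e-02] [-0.1  0.  -2.4] 0.02549401765848521
mm [-0.2  0.1  8.5] rot [ 0.0009 -0.0011 -0.0004]
```

View pics/w14c.png

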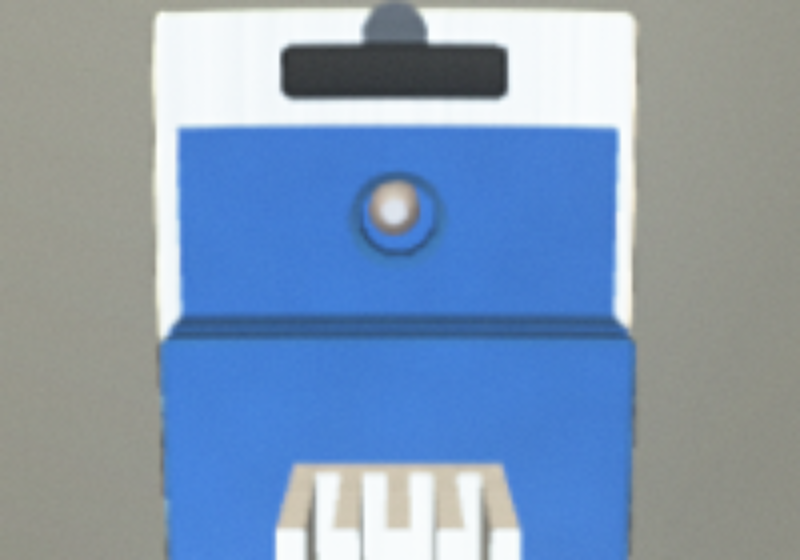

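The dowel (395,207) is nearly concentric with the hole (398,213) once parallax is allowed for. Continuing down.

>>> move_arm(rows="-0.2 0 4 0 0 0; 0 0 4 0 0 0; 0 0 4 0 0 0")

```text
time_s: 17.3
ee_pos: [0.58, 0.0121, 0.191]
eef_rot: [3.141, -0.002, -0.066]
force: [-0.2, 0.2, -2.7]
grip_width: 0.0258
```

```bash
python3 -c "
from h import *
c,o=snap('w15')
delta(.58,.012,.185,-.066)
cv2.imwrite('pics/w15c.png',cv2.resize(c['color'][120:260,220:420],None,fx=4,fy=4))
"
```

```text
17.3 [0.58   0.0121 0.191 ] [ 3.1407e+00 -1.6000e-03 -6.6200e-02] [-0.2  0.2 -2.7] 0.02582473775707956
mm [0.1 0.1 5.4] rot [ 0.0009 -0.0008 -0.0003]
```

View pics/w15c.png

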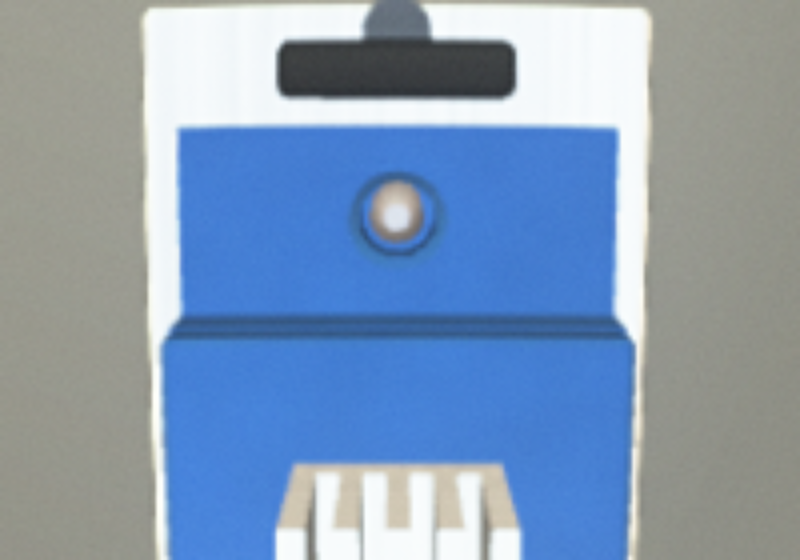

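The dowel is centred in the hole at (397,212) and starting to enter.

>>> move_arm(rows="0 0 4 0 0 0; 0 0 4 0 0 0; 0 0 2 0 0 0")

```text
time_s: 17.73
ee_pos: [0.5798, 0.0121, 0.1796]
eef_rot: [3.141, -0.001, -0.066]
force: [0.1, 1.3, -1.6]
grip_width: 0.0258
```

>>> move_arm(rows="0 0 1.5 0 0 0; 0 0 1.5 0 0 0; 0 0 0 0 0 0; 0 0 0 0 0 0", newtons=60)

```text
time_s: 18.23
ee_pos: [0.58, 0.0121, 0.1775]
eef_rot: [3.141, -0.001, -0.066]
force: [-2.9, -0.2, 3.2]
grip_width: 0.0255
```

The cover is resting on the relay at the expected height. Now pressing down.

>>> move_arm(rows="0 0 2 0 0 0; 0 0 2 0 0 0; 0 0 2 0 0 0")

```text
time_s: 18.6
ee_pos: [0.58, 0.0121, 0.1725]
eef_rot: [3.141, -0.002, -0.066]
force: [-5.1, 0.1, 8.4]
grip_width: 0.0256
```

>>> move_arm(rows="0 0 1.5 0 0 0; 0 0 1.5 0 0 0")

```text
time_s: 18.85
ee_pos: [0.58, 0.0121, 0.1717]
eef_rot: [3.141, -0.002, -0.066]
force: [-12.6, -0.6, 25.6]
grip_width: 0.0255
```

The force rose to 25.6 N at the expected closed height. I'll check for any gap before handing in.

```bash
python3 -c "
from h import *
from station import sensors,camera
c,o=snap('w16')
print(o['moment'])
for n in('scene','side'):
    s=camera(n);u0,v0=((260,190) if n=='scene' else (280,200))
    cv2.imwrite(f'pics/{n}1.png',cv2.resize(s['color'][v0:v0+90,u0:u0+120],None,fx=6,fy=6,interpolation=cv2.INTER_CUBIC))
o=sensors.get_obs();print(o['time_s'],o['ee_pos'],o['eef_rot'],o['force'])
P=wcloud(c,c|{'eef_rot':o['eef_rot'],'ee_pos':o['ee_pos']});z=P[...,2]
hsv=cv2.cvtColor(c['color'],cv2.COLOR_BGR2HSV);H,S=hsv[...,0],hsv[...,1]
m=(H>100)&(H<125)&(S>140)&(abs(P[...,0]-.58)<.05)
for zz in(.052,.072):
  p=P[m&(abs(z-zz)<.005)];A=np.c_[p[:,:2],np.ones(len(p))];k=np.linalg.lstsq(A,p[:,2],rcond=None)[0];print(zz,len(p),np.median(p[:,2]),'tilt',k[:2])
"
```

```text
18.85 [0.58   0.0121 0.1717] [ 3.1405e+00 -2.3000e-03 -6.6100e-02] [-12.6  -0.6  25.6] 0.02547267427369829
[ 0.06472966  2.76736739 -0.02449964]
19.0 [0.57995618 0.01213405 0.17176169] [ 3.14055577e+00 -2.45533489e-03 -6.61769087e-02] [-10.52433619  -0.23942521  20.87167555]
0.052 4941 0.051003186389354055 tilt [ 0.00083087 -0.01017057]
0.072 5867 0.07099131998421822 tilt [ 0.00086998 -0.00339786]
```

View pics/w16.png

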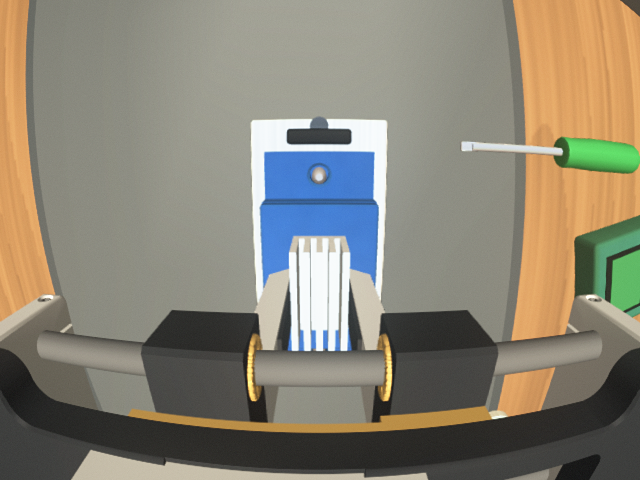

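View pics/side1.png

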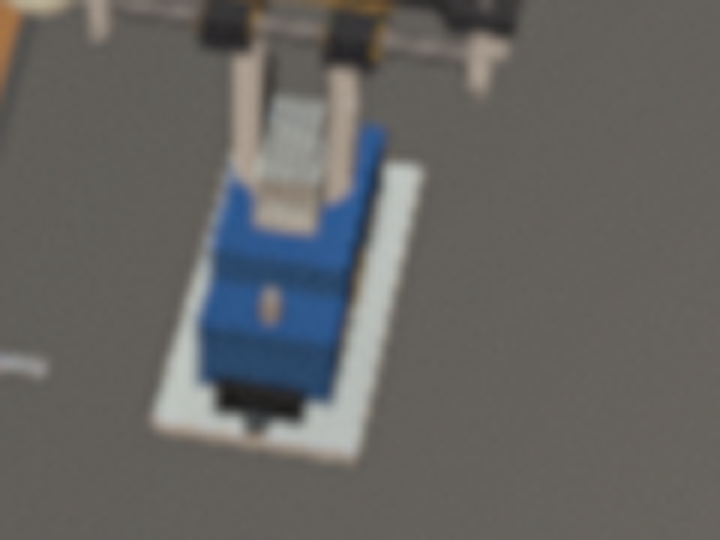

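View pics/scene1.png

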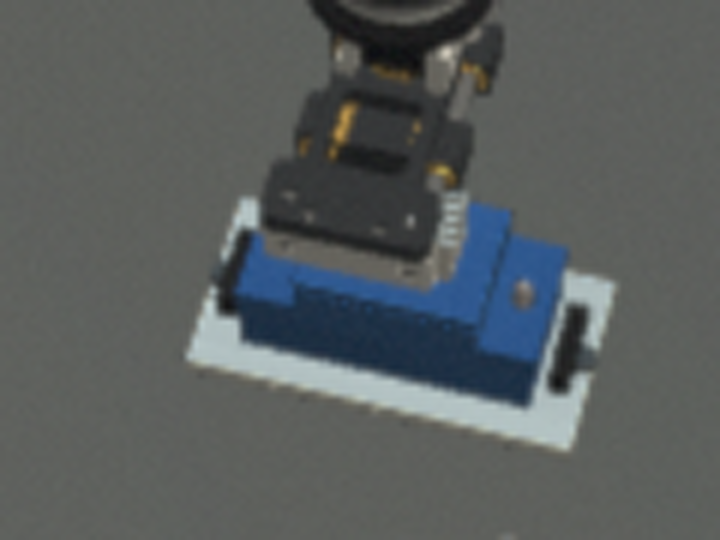

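All views agree that it's shut. The ear top reads 0.051 m and the roof 0.071 m, with the known −1 mm depth bias, and there is no visible gap in either view. I'll check that the held force is steady over time.

```bash
python3 -c "
from station import sensors,camera
for i in range(24):
    camera('side')
    if i%4==3:
        o=sensors.get_obs();print(o['time_s'],o['ee_pos'].round(4),o['eef_rot'].round(4),o['force'].round(1))
"
```

```text
19.2 [0.58   0.0121 0.1718] [ 3.1406e+00 -2.5000e-03 -6.6200e-02] [-10.6   0.3  19.9]
19.4 [0.58   0.0121 0.1718] [ 3.1405e+00 -2.5000e-03 -6.6100e-02] [-9.7 -0.7 20.2]
19.6 [0.58   0.0121 0.1718] [ 3.1405e+00 -2.5000e-03 -6.6100e-02] [-11.2  -0.4  19.5]
19.8 [0.58   0.0121 0.1718] [ 3.1405e+00 -2.5000e-03 -6.6200e-02] [-10.3   0.5  20.7]
20.0 [0.58   0.0121 0.1718] [ 3.1406e+00 -2.5000e-03 -6.6100e-02] [-11.1   0.1  20.6]
20.2 [0.58   0.0121 0.1717] [ 3.1405e+00 -2.4000e-03 -6.6200e-02] [-10.7  -1.5  20.3]
```

It holds steady at about 20 N, so I'm handing in.

```bash
python3 -c "
from station import ctrl
print(ctrl.hand_in())"
```

```text
the job is handed in; nothing more can be done
None
```

The relay is standing in the pocket, and I handed the job in at about 20 s with the arm still pressing the cover shut. The hand-in gives no verdict.

- **Relay:** I released it in the pocket. The wrist camera then showed it upright, top at 0.069 m, about 1.5 mm from the pocket centre.
- **Cover:** It went over both dowels without catching. At the end the tool was at the expected closed height (0.1717 m against 0.1718 m predicted). The ears and roof measured 12 mm and 32 mm above the rim, and the cover was nearly level. I saw no gap in the scene and side pictures, though they are coarse.
- **Press:** The downward force held steady at about 20 N for over a second, more than the roughly 12 N of the spring. The plate travel and the force on the relay follow from the cover being shut; I did not measure them directly.
- **Odd readings:** There was a steady sideways force of about 10 N along x while pressing, but the pose did not move. The overhead and wrist cameras disagreed by 1–3 mm, so I used the wrist camera for all the fitting.
- **Other objects:** I touched nothing else that I know of, but I did not re-measure the bystanders at the end.

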